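# Blank off the spare dust port

### The job

Close off the spare dust-extraction port on the bench: set the blanking coupler upright over the grooved port and let go of it with its two yellow cam arms still open, then swing both arms down together, neither running far ahead of the other, until both are fully home beside the stem and the coupler is drawn down tight on its seal. Be gentle: do not ram or force the coupler onto the port. Leave the glue bottle, wood offcut and sanding block alone, and the port locked and let go.

Things in the scene. Friction and masses are not known exactly. Their poses are not given: they have to be found in the camera images.
- coupler_grip (a point): Centre of the black bar grip (24 mm along x, 40 mm along y, 16 mm high) on top of the loose, upright blanking coupler, about 0.4 kg. z up; the two yellow arms stick out along +y and -y. The flat cap (49 mm across) is 8 mm below this point, the skirt's lower edge 42 mm below. Pinch the bar across x. It may be set on the port at any yaw.
- coupler_seat (a point): Centre of the flat ceiling inside the coupler, 12 mm below the grip's centre and 30 mm above the lower edge of its round aluminium skirt (47 mm across outside, 40 mm inside); same axes.
- cam_a (a joint): Angle of the yellow cam arm on the coupler's +y side, rad: 0 = raised 20 degrees above level (open), 0.35 = level, 1.92 = hanging straight down (home). The hinge is stiff, about 0.08 N m, and stays where it is left; over the last third of the swing the arm also works against the seal. Over both arms at home the width is 60 mm.
- cam_b (a joint): The same for the arm on the coupler's -y side.
- cam_a_tip (a point): Middle of the free end of the +y arm. The arm is 14 mm wide, 9 mm thick and reaches 59 mm from its pivot, which lies 25 mm out from the coupler's axis and 26 mm below the grip's centre. Near home a cam nose at the pivot hooks under the port's lip and draws the coupler down.
- cam_b_tip (a point): Middle of the free end of the -y arm, which is alike.
- port_top (a point): Centre of the top of the fixed port's lip (36 mm across, 10 mm high, bevelled), 95 mm above the bench; z up. Below: 22 mm groove, 32 mm stem, 60 mm flange up to 18 mm, 120 mm square foot 8 mm thick. A springy seal stands 5 mm proud: a coupler set on it rests with its seat 5 mm above this point; 8 to 12 N press it flush, and locked arms keep it within 2 mm.
- glue_mid (a point): Centre of the yellow glue bottle (60 mm across, 150 mm high), bystander.
- offcut_mid (a point): Centre of the dark wood offcut (70 x 160 x 35 mm), bystander.
- sander_mid (a point): Centre of the cork and wood sanding block (60 x 120 x 46 mm), bystander.
Mind the look-alikes: they are no part of the job. There is more than one size of the part that bears port_top; the job needs the larger.

How it is judged:
By the outcome, as a careful person would: the job done as asked, in the order asked, and still so for the second after the job is handed in, with the robot touching nothing.
It also fails if it takes over 58 s, if anything falls off the work surface, if the arm or the gripper's body presses on something with over 40 N, if the wrist force passes 120 N, or if a joint passes its speed limit or range.

### The arm

A 6-joint arm with a two-finger parallel gripper is mounted at the origin on the work surface. World frame = base frame: x ahead of the robot, y to its left, z up, the work surface at z = 0. Lengths are in m, angles in rad, forces in N, time in s.
With the tool pointing down it reaches from about 0.35 to 0.975 m from the base axis. Payload 4.9 kg.
Tool frame: the origin (TCP) lies midway between the tips of the shut fingers; the grasp point (between the pads) lies 19 mm behind it; z points along the fingers, y is the direction in which the jaws open and shut (so a half turn about z gives the same grasp; the last joint's range is limited). The gripper opens to 85 mm and grips with 20 to 120 N. Pads are 22 mm wide; open, the fingers measure 114 mm over their backs; the gripper's body (76 mm by 85 mm) begins 54 mm behind the grasp point. The pads swing forward as they close: fully open they stand 13 mm farther back than shut.
Start: joints at [-1.238, 0.053, 1.613, -0, 1.476, -0.119], TCP at [0.273, -0.562, 0.231] pointing down, gripper open.
Joint ranges: [-3.01, 3.01], [-1.01, 2.22], [0.06, 2.58], [-1.02, 4.17], [0.09, 2.62], [-3.14, 3.14]. Speed limits (rad/s): [2.57, 2.57, 3.14, 3.14, 3.14, 3.14].

### API

Orientations are given as a unit quaternion [w, x, y, z].
In Python, from plant import manip, cams gives the robot as it stands.
- The arm moves only by the tool jog_arm, never from a script. Its argument "targets" is a list of rows, each a list of 4 numbers: the shift along the tool's x, y, z in m, then the turn about the tool's z in degrees. A call has 1 to 5 rows; each row is the pose to reach, as a shift and turn from the pose commanded when the call began, along the tool's axes at that moment; what a row does not reach only later rows make up. A row lasts 1/12 s, in which the tool goes at most 41.7 mm and 7.16 degrees, less where a joint would pass 70% of its speed; a pose out of reach is approached as far as the arm can. A call with a gripper value outside its range is refused whole. "fingers" is the opening, from 0 (shut) to 1 (fully open), set as the call begins (left out, the last holds). The fingers move at their own pace and stop on an object; the grip force is fixed at half the most. Time passes only in rows, so rows that repeat a pose let the fingers close. It gives the time, the measured TCP pose, the force and the opening at its end, in the units of the state.
- manip.state(): the state, without advancing time (a new reading comes with each control period).
- cams.grab_frame(name): name is "scene" or "top" or "wrist"; returns the picture (480x640x3 uint8, red, green, blue); there is no depth.
- cams.get_calibration(name): a dict with "camera_matrix" (3x3 intrinsics, pixels), "cam_to_world" (4x4, takes a point from camera to world coordinates). Camera axes: x right, y up, looking along -z (the intrinsics and any distortion apply to the point x, -y, -z); pixel columns grow to the right and rows downward; lengths in m; the calibration is good to about 2 mm. A picture is of the moment at which its call begins: read the wrist's pose just before it. get_calibration takes no time and is no camera call; for the wrist camera it gives the pose at the moment of the call.
- manip.job_done(): hands the job in, once; it reports no verdict.
The state is a dict: "time": time; "joint_pos": joint angles; "joint_vel": joint speeds; "joint_efforts": joint torques, N m; "tool_pos": TCP position; "tool_rot": TCP orientation; "contact_force": force on the tool from outside, world axes, zero at the start; "ft_torque": the same for the moment, N m; "gripper_width": opening from 0.0 (shut) to 1.0 (fully open).
Only numpy, scipy, OpenCV 4.12 (cv2) and the standard library are available. Lean on these libraries where they do the work, as an engineer would, in place of code of your own. Each camera call takes 0.05 s, during which the arm holds its last target. There are 200 camera calls.

## Working session

There is one attempt and no reset: what is moved stays moved. The work goes in short steps, Python scripts to look and compute and a tool call to move; the robot and the scene stay as the last step left them, time stands still between calls to the robot, and variables do not carry over. Pictures are saved under pics/ and viewed, about 8 in all and at most 12, crops included, and the job is handed in when it is done.

Besides the shell and the picture viewer there is one more tool, called after "Call:" as name(argument=value, ...), one argument or row to a line, values as JSON. jog_arm: Moves the arm, as the interface text tells. Its arguments: {"type":"object","properties":{"targets":{"type":"array"},"fingers":{"type":"number"}},"required":["targets"]}

```bash
mkdir -p pics; ls
cat > h.py <<'E'
import numpy as np, cv2
from plant import manip, cams
def snap(n,f,crop=None,s=1):
    c=cams.get_calibration(n); im=cams.grab_frame(n)[:,:,::-1].copy()
    cv2.imwrite(f'pics/{f}_full.png',im)
    np.savez(f'pics/{f}.npz',K=c['camera_matrix'],T=c['cam_to_world'])
    return im,c
def crop(f,u0,v0,u1,v1,s):
    im=cv2.imread(f'pics/{f}_full.png')[v0:v1,u0:u1]
    cv2.imwrite(f'pics/{f}_{u0}_{v0}.png',cv2.resize(im,None,fx=s,fy=s,interpolation=cv2.INTER_CUBIC))
def ray(f,u,v):
    d=np.load(f'pics/{f}.npz');K,T=d['K'],d['T']
    r=np.linalg.solve(K,[u,v,1.]);r=T[:3,:3]@(r*[1,-1,-1]);return T[:3,3],r
def onz(f,u,v,z):
    o,r=ray(f,u,v);return o+r*(z-o[2])/r[2]
def proj(f,p):
    d=np.load(f'pics/{f}.npz');K,T=d['K'],d['T']
    q=T[:3,:3].T@(np.array(p)-T[:3,3]);q=K@(q*[1,-1,-1]);return q[:2]/q[2]
E
python3 - <<'E'
from h import *
s=manip.state()
for k in s: print(k,np.round(s[k],3))
a,c=snap('top','t1');b,c2=snap('scene','s1')
for x in (c,c2): print({k:np.round(v,3).tolist() if not isinstance(v,str) else v for k,v in x.items()})
cv2.imwrite('pics/both.png',cv2.resize(np.vstack([a,b]),None,fx=.62,fy=.62))
E
```

```text
pics
time 0.0
joint_pos [-1.238  0.053  1.614 -0.     1.476 -0.119]
joint_vel [-0.001 -0.001 -0.001  0.002  0.     0.001]
joint_efforts [ 0.0000e+00 -3.9367e+01 -3.7018e+01 -0.0000e+00  7.0000e-03  0.0000e+00]
tool_pos [ 0.273 -0.562  0.23 ]
tool_rot [-0.001  0.975  0.224 -0.   ]
contact_force [ 0.034 -0.51   0.342]
ft_torque [-0.001  0.027 -0.02 ]
gripper_width 1.004
{'camera_matrix': [[518.32, 0.0, 310.849], [0.0, 518.32, 241.599], [0.0, 0.0, 1.0]], 'cam_to_world': [[0.015, 0.996, -0.087, 0.496], [-1.0, 0.013, -0.021, 0.005], [-0.02, 0.087, 0.996, 1.253], [0.0, 0.0, 0.0, 1.0]]}
{'camera_matrix': [[577.855, 0.0, 327.27], [0.0, 577.855, 246.986], [0.0, 0.0, 1.0]], 'cam_to_world': [[-0.501, -0.577, 0.645, 1.285], [0.866, -0.335, 0.372, 0.407], [0.002, 0.745, 0.667, 0.778], [0.0, 0.0, 0.0, 1.0]]}
```

View pics/t1_full.png

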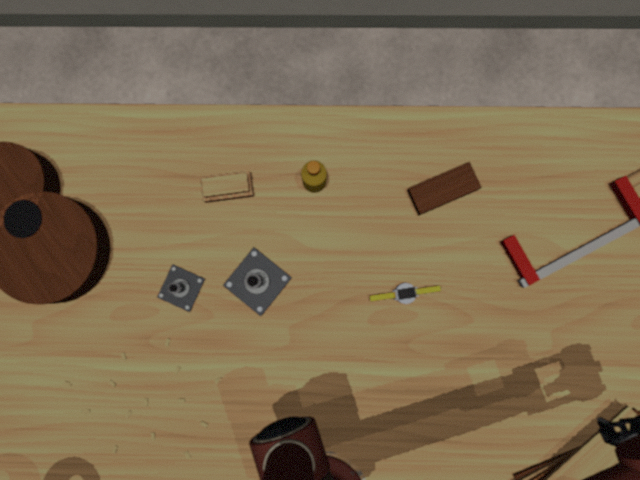

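View pics/s1_full.png

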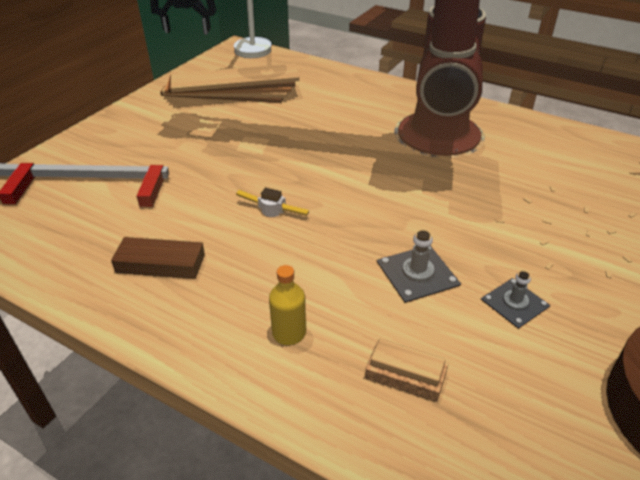

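The top view (up = +x, left = +y) shows the coupler at about (406,293). The larger port is at (257,281), and the smaller look-alike is at (180,288). Next I'll enlarge the coupler and the larger port.

Run:
```python
from h import *
a=cv2.imread('pics/t1_full.png');b=cv2.imread('pics/s1_full.png')
f=lambda i,u,v,w=80,h=60:cv2.convertScaleAbs(cv2.resize(i[v:v+h,u:u+w],(400,300),interpolation=cv2.INTER_CUBIC),alpha=1.5)
cv2.imwrite('pics/m1.png',np.vstack([np.hstack([f(a,366,263),f(a,217,251)]),np.hstack([f(b,232,170),f(b,380,225)])]))
for n,u,v,z in (('t1',406,293,.05),('t1',255,281,.095),('s1',271,194,.05),('s1',423,236,.095)): print(onz(n,u,v,z).round(3))
print(onz('t1',440,288,.036),onz('t1',370,298,.036))
```

```text
[ 0.485 -0.19   0.05 ]
[0.507 0.153 0.095]
[ 0.495 -0.185  0.05 ]
[0.511 0.161 0.095]
[ 0.49782048 -0.27113692  0.036     ] [ 0.47218423 -0.10867361  0.036     ]
```

View pics/m1.png

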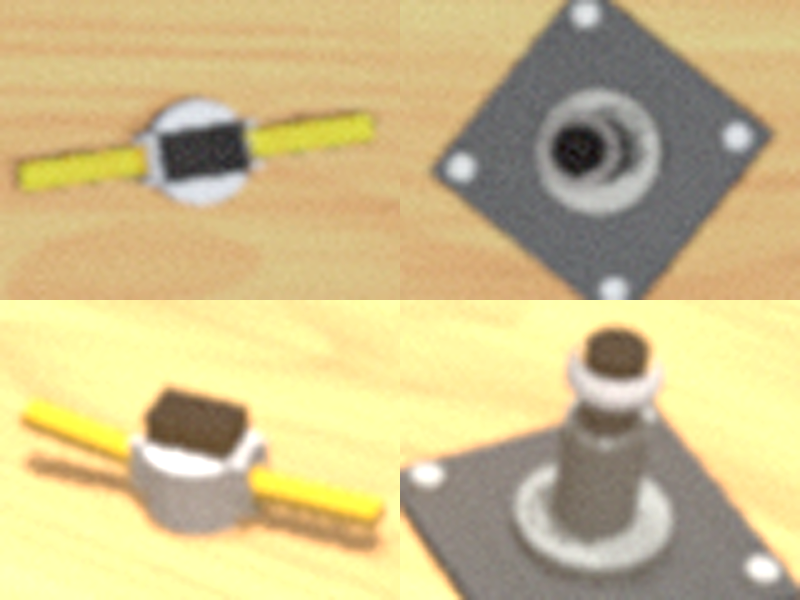

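The crop shows the coupler bar at about (406.8,293) in top and (273,191.6) in scene, with its arms near 9° yaw. The dark seal disc on the large port is at (252.4,281) in top and (423.5,235) in scene. I'll triangulate both.

```bash
cat >> h.py <<'E'
def tri(obs):
    A=np.zeros((3,3));b=np.zeros(3)
    for f,u,v in obs:
        o,r=ray(f,u,v);r/=np.linalg.norm(r);P=np.eye(3)-np.outer(r,r);A+=P;b+=P@o
    return np.linalg.solve(A,b)
def rel(x,y,z,psi=None):
    "tool-axis shift (mm) and turn (deg) from the present measured pose"
    s=manip.state();p=s['tool_pos'];w,a,c,d=s['tool_rot']
    from scipy.spatial.transform import Rotation as R
    M=R.from_quat([a,c,d,w]).as_matrix();q=np.degrees(np.arctan2(M[1,0],M[0,0]))
    print('t',round(s['time'],2),'tcp',np.round(np.array(p)*1e3,1),'psi',round(q,1),'tilt',np.round(M[:,2],3),'shift mm',np.round(M.T@(np.array([x,y,z])-p)*1e3,1),'turn',None if psi is None else round((q-psi+180)%360-180,1),'F',np.round(s['contact_force'],1),'w',round(s['gripper_width'],3))
E
python3 - <<'E'
from h import *
c=tri([('t1',406.8,293),('s1',273,191.6)]);p=tri([('t1',252.4,281),('s1',423.5,235)])
print(c,p); print(onz('t1',406.8,293,.05),onz('s1',273,191.6,.05),onz('t1',252.4,281,.1),onz('s1',423.5,235,.1))
rel(c[0],c[1],.17,99)
E
```

```text
[ 0.48407826 -0.19033745  0.04760467] [0.50686744 0.15976893 0.09398334]
[ 0.48519658 -0.19183262  0.05      ] [ 0.48592547 -0.18631106  0.05      ] [0.50702795 0.15844978 0.1       ] [0.51341549 0.16242125 0.1       ]
t 0.1 tcp [ 272.7 -561.8  230.2] psi 25.9 tilt [-0.001  0.002 -1.   ] shift mm [ 352.3 -241.8   60.7] turn -73.1 F [-0.3  0.3 -0.1] w 0.994
```

Call:
jog_arm(
  targets=[
    [0.117,-0.081,0.0,0],
    [0.117,-0.081,0.0,0],
    [0.117,-0.081,0.0,0],
    [0.117,-0.081,0.0,0],
    [0.117,-0.081,0.0,0],
  ],
  fingers=1.0,
)

```text
time: 0.52
tool_pos: [0.3443, -0.435, 0.2307]
tool_rot: [-0.001, 0.974, 0.226, 0.0]
contact_force: [0.0, -0.2, 0.0]
gripper_width: 1.001
```

Call:
jog_arm(
  targets=[
    [0.117,-0.081,0.0,0],
    [0.117,-0.081,0.0,0],
    [0.117,-0.081,0.0,0],
    [0.117,-0.081,0.0,0],
    [0.117,-0.081,0.0,0],
  ],
)

```text
time: 0.93
tool_pos: [0.4138, -0.3121, 0.231]
tool_rot: [-0.0, 0.974, 0.226, 0.0]
contact_force: [0.5, 0.1, -0.8]
gripper_width: 1.002
```

Call:
jog_arm(
  targets=[
    [0.117,-0.08,0.0,0],
    [0.117,-0.08,0.0,0],
    [0.117,-0.08,0.0,0],
    [0.117,-0.08,0.0,0],
    [0.117,-0.08,0.0,0],
  ],
)

```text
time: 1.35
tool_pos: [0.484, -0.1899, 0.231]
tool_rot: [-0.0, 0.974, 0.226, -0.0]
contact_force: [0.3, -0.6, 0.7]
gripper_width: 1.004
```

Call:
jog_arm(
  targets=[
    [0,0,0,-7],
    [0,0,0,-14],
    [0,0,0,-21],
    [0,0,0,-28],
    [0,0,0,-35],
  ],
)

```text
time: 1.77
tool_pos: [0.4823, -0.1935, 0.231]
tool_rot: [0.0, 0.861, 0.508, -0.001]
contact_force: [-0.3, -0.9, -1.4]
gripper_width: 1.002
```

Call:
jog_arm(
  targets=[
    [0,0,0,-7],
    [0,0,0,-14],
    [0,0,0,-21],
    [0,0,0,-28],
    [0,0,0,-35],
  ],
)

```text
time: 2.18
tool_pos: [0.4823, -0.1936, 0.231]
tool_rot: [-0.0, 0.668, 0.744, -0.001]
contact_force: [-0.1, 0.5, -0.3]
gripper_width: 0.998
```

Run:
```python
from h import *
rel(.485,-.190,.15,99)
snap('wrist','w1'); d=np.load('pics/w1.npz'); print(d['T'].round(3),d['K'].round(1), proj('w1',[.485,-.19,.05]))
```

```text
t 2.18 tcp [ 482.3 -193.6  231. ] psi 96.1 tilt [-0.001 -0.001 -1.   ] shift mm [ 3.3  3.1 81. ] turn -2.9 F [-0.1  0.5 -0.3] w 0.998
[[ 0.994 -0.103 -0.032  0.475]
 [ 0.107  0.946  0.306 -0.117]
 [-0.001 -0.307  0.952  0.374]
 [ 0.     0.     0.     1.   ]] [[394.1   0.  322.2]
 [  0.  394.1 236. ]
 [  0.    0.    1. ]] [325.25367356 201.50115044]
```

View pics/w1_full.png

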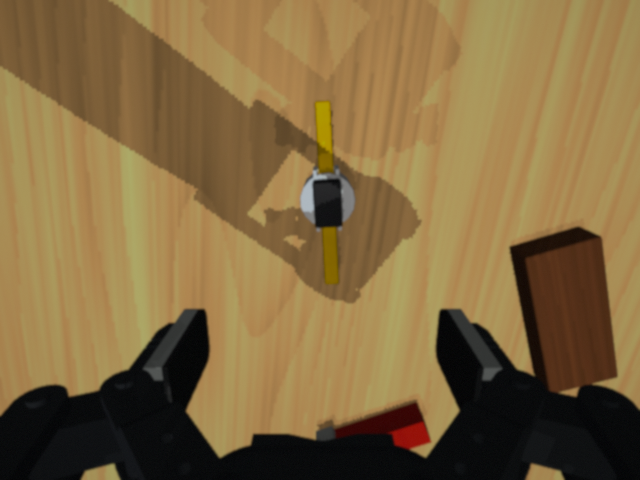

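The wrist view shows the coupler bar's top centre at about (327.5,203), with arm tips at (323,103) and (332.5,282). That agrees with the prediction of (325,201.5).

Run:
```python
from h import *
b=onz('w1',327.5,203,.05);t=onz('w1',323,103,.038)-onz('w1',332.5,282,.038)
t2=onz('w1',323.5,103,.038)
print(b,t,np.degrees(np.arctan2(-t[0],t[1])),np.linalg.norm(t), onz('w1',327.5,181,.05)-onz('w1',327.5,225,.05))
y=np.degrees(np.arctan2(-t[0],t[1]));rel(b[0],b[1],.06,90+y)
```

```text
[ 0.48702022 -0.19107739  0.05      ] [-0.02584923  0.15605249  0.        ] 9.405327736376906 0.15817889456388637 [-0.00422344  0.03764892  0.        ]
t 2.23 tcp [ 482.3 -193.6  231. ] psi 96.3 tilt [-0.001 -0.001 -1.   ] shift mm [  2.1   5.1 171. ] turn -3.1 F [0.4 0.5 0.1] w 1.001
```

Call:
jog_arm(
  targets=[
    [0.002,0.0045,0.03,-3],
    [0.002,0.0045,0.07,-3],
    [0.002,0.0045,0.11,-3],
    [0.002,0.0045,0.145,-3],
    [0.002,0.0045,0.165,-3],
  ],
)

```text
time: 2.65
tool_pos: [0.484, -0.1892, 0.0614]
tool_rot: [-0.003, 0.652, 0.758, -0.001]
contact_force: [-0.8, 0.1, -0.2]
gripper_width: 0.996
```

Call:
jog_arm(
  targets=[
    [0,0,0.01,0],
    [0,0,0.02,0],
    [0,0,0.028,0],
    [0,0,0.028,0],
  ],
)

```text
time: 2.98
tool_pos: [0.487, -0.1894, 0.0378]
tool_rot: [-0.0, 0.651, 0.759, -0.0]
contact_force: [-1.2, 0.2, -0.2]
gripper_width: 1.003
```

Run:
```python
from h import *
rel(.4867,-.191,.036,99.4)
```

```text
t 2.98 tcp [ 487.  -189.4   37.8] psi 98.8 tilt [-0.001  0.    -1.   ] shift mm [-1.5 -0.6  1.8] turn -0.6 F [-1.2  0.2 -0.2] w 1.003
```

Position is good. I'll close on the bar and lift slightly.

Call:
jog_arm(
  targets=[
    [-0.0015,-0.0005,0.001,-0.5],
    [-0.0015,-0.0005,0.001,-0.5],
    [-0.0015,-0.0005,0.001,-0.5],
    [-0.0015,-0.0005,0.001,-0.5],
    [-0.0015,-0.0005,0.001,-0.5],
  ],
  fingers=0.0,
)

```text
time: 3.4
tool_pos: [0.4873, -0.1906, 0.0381]
tool_rot: [0.0, 0.647, 0.763, -0.0]
contact_force: [-10.2, -2.2, 5.7]
gripper_width: 0.297
```

Call:
jog_arm(
  targets=[
    [0,0,0,0],
    [0,0,0,0],
    [0,0,0,0],
    [0,0,0,0],
  ],
)

```text
time: 3.73
tool_pos: [0.4874, -0.1907, 0.0382]
tool_rot: [0.0, 0.647, 0.763, 0.0]
contact_force: [-2.5, 0.3, 6.0]
gripper_width: 0.261
```

Call:
jog_arm(
  targets=[
    [0,0,-0.01,0],
    [0,0,-0.03,0],
    [0,0,-0.05,0],
    [0,0,-0.06,0],
    [0,0,-0.06,0],
  ],
)

```text
time: 4.15
tool_pos: [0.4884, -0.1911, 0.0998]
tool_rot: [0.002, 0.647, 0.763, 0.0]
contact_force: [1.1, 0.4, -3.4]
gripper_width: 0.262
```

Coupler gripped: opening is about 22 mm and the weight shows in the force. Now lift and move toward the port, stopping short for a closer look.

Call:
jog_arm(
  targets=[
    [0,0,-0.03,0],
    [0,0,-0.06,0],
    [0,0,-0.085,0],
    [0,0,-0.1,0],
    [0,0,-0.1,0],
  ],
)

```text
time: 4.57
tool_pos: [0.4886, -0.1913, 0.2005]
tool_rot: [0.003, 0.647, 0.763, 0.001]
contact_force: [0.1, 0.6, -3.9]
gripper_width: 0.26
```

Call:
jog_arm(
  targets=[
    [0.015,0.003,0,0],
    [0.045,0.01,0,0],
    [0.08,0.019,0,0],
    [0.112,0.026,0,0],
    [0.137,0.032,0,0],
  ],
)

```text
time: 4.98
tool_pos: [0.4946, -0.0476, 0.1939]
tool_rot: [-0.002, 0.647, 0.763, -0.001]
contact_force: [1.0, 0.0, -3.6]
gripper_width: 0.259
```

Call:
jog_arm(
  targets=[
    [0.03,0.007,0,0],
    [0.065,0.015,0,0],
    [0.1,0.024,0,0],
    [0.125,0.03,0,0],
    [0.137,0.033,0,0],
  ],
)

```text
time: 5.4
tool_pos: [0.5048, 0.0934, 0.1941]
tool_rot: [-0.002, 0.646, 0.764, -0.001]
contact_force: [0.1, 0.9, -4.8]
gripper_width: 0.261
```

Run:
```python
from h import *
rel(.508,.159,.2,99.4)
snap('wrist','w2'); print(proj('w2',[.508,.159,.1]));s=manip.state();p=s['tool_pos'];print(proj('w2',[p[0],p[1],p[2]+.012]))
```

```text
t 5.4 tcp [504.8  93.4 194.1] psi 99.6 tilt [-0.005  0.001 -1.   ] shift mm [64.1 14.1 -5.9] turn 0.2 F [ 0.1  0.9 -4.8] w 0.261
[346.0828588  133.21165202]
[321.16657376 323.50030438]
```

View pics/w2_full.png

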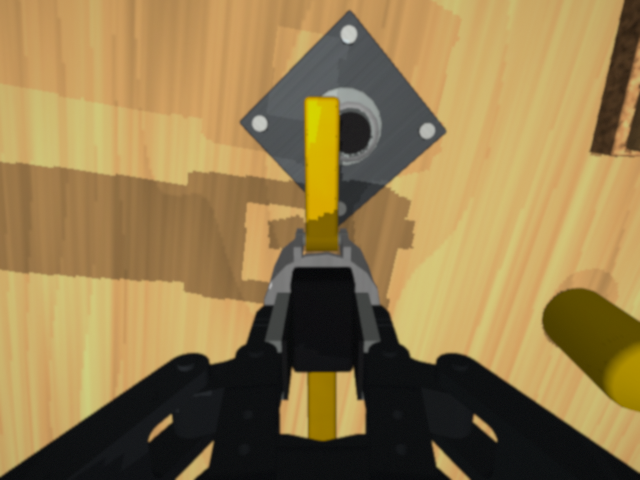

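The coupler is held square, with its bar at about (323,320). The port lip and seal sit near (350,132), partly hidden by the front arm. I'll enlarge that area.

```bash
python3 -c "
from h import *
crop('w2',290,70,410,190,5)"
```

```text
(no output)
```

View pics/w2_290_70.png

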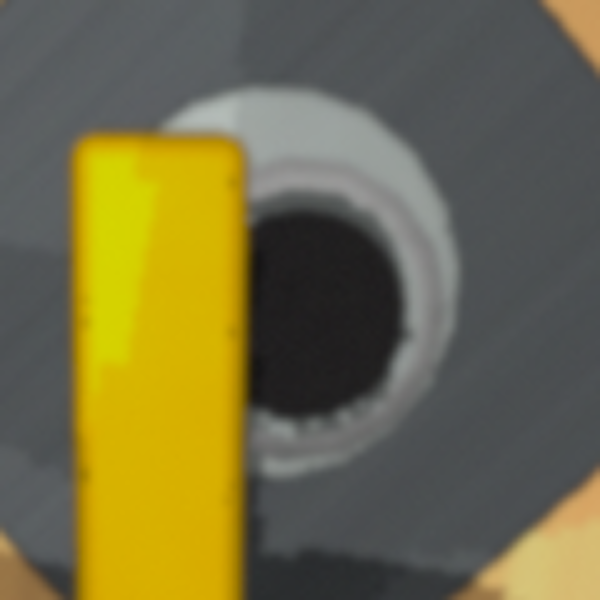

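Run:
```python
from h import *
p=onz('w2',349.7,132.8,.1);print(p)
s=manip.state();t=s['tool_pos']
for h in (.012,): print('bar',onz('w2',323,272,t[2]+h),onz('w2',323,369,t[2]+h))
rel(p[0],p[1],.2,None)
```

```text
[0.51003602 0.15958186 0.1       ]
bar [0.50214553 0.11483394 0.20629598] [0.50903538 0.0743623  0.20629598]
t 5.45 tcp [505.   94.1 194.3] psi 99.6 tilt [-0.004  0.002 -1.   ] shift mm [63.8 15.9 -5.6] turn None F [-0.5  1.3 -3.4] w 0.258
```

Call:
jog_arm(
  targets=[
    [0.015,0.004,0,0],
    [0.04,0.01,0,0],
    [0.063,0.0155,0,0],
    [0.0635,0.0155,0.0,0],
    [0.0635,0.0155,0.0,0],
  ],
)

```text
time: 5.87
tool_pos: [0.5106, 0.1555, 0.1953]
tool_rot: [-0.001, 0.646, 0.763, -0.001]
contact_force: [-0.3, -0.0, -4.4]
gripper_width: 0.26
```

Call:
jog_arm(
  targets=[
    [0,0,0.015,0],
    [0,0,0.035,0],
    [0,0,0.047,0],
    [0,0,0.047,0],
    [0,0,0.047,0],
  ],
)

```text
time: 6.28
tool_pos: [0.5104, 0.1547, 0.1488]
tool_rot: [-0.001, 0.647, 0.762, -0.001]
contact_force: [-0.3, 0.1, -4.9]
gripper_width: 0.259
```

Run:
```python
from h import *
rel(.5095,.1591,.134,99.4)
snap('scene','s2');snap('top','t2')
a=cv2.imread('pics/s2_full.png')[180:290,360:500];b=cv2.imread('pics/t2_full.png')[226:336,190:330]
f=lambda i:cv2.resize(i,None,fx=4,fy=4,interpolation=cv2.INTER_CUBIC)
cv2.imwrite('pics/s2m.png',cv2.convertScaleAbs(f(a),alpha=1.3))
```

```text
t 6.28 tcp [510.4 154.7 148.8] psi 99.3 tilt [-0.003 -0.001 -1.   ] shift mm [ 4.5 -0.2 14.8] turn -0.1 F [-0.3  0.1 -4.9] w 0.259
```

View pics/s2m.png

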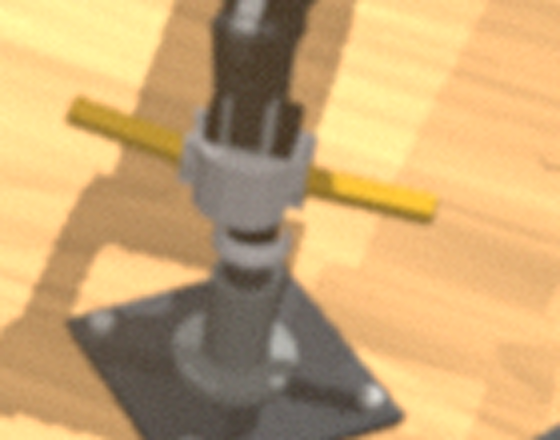

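The scene view shows the coupler just above the lip and square to it. It is slightly left of the lip, so I'll correct by +4 mm along tool x and lower gently.

Call:
jog_arm(
  targets=[
    [0.0043,0,0,0],
    [0.0043,0,0,0],
    [0.0043,0,0.006,0],
    [0.0043,0,0.012,0],
    [0.0043,0,0.012,0],
  ],
)

```text
time: 6.8
tool_pos: [0.5096, 0.1598, 0.1365]
tool_rot: [-0.001, 0.647, 0.763, -0.001]
contact_force: [-1.3, -1.1, -4.7]
gripper_width: 0.261
```

Call:
jog_arm(
  targets=[
    [0,0,0.001,0],
    [0,0,0.003,0],
    [0,0,0.005,0],
    [0,0,0.006,0],
    [0,0,0.006,0],
  ],
)

```text
time: 7.22
tool_pos: [0.5105, 0.1599, 0.1319]
tool_rot: [-0.0, 0.647, 0.763, -0.0]
contact_force: [-0.5, -0.1, -4.5]
gripper_width: 0.263
```

Run:
```python
from h import *
rel(.5095,.159,.110,99.4); print(manip.state()['ft_torque'])
```

```text
t 7.22 tcp [510.5 159.9 131.9] psi 99.4 tilt [-0.001 -0.    -1.   ] shift mm [-0.7 -1.1 21.9] turn -0.0 F [-0.5 -0.1 -4.5] w 0.263
[ 0.02566916 -0.00058863  0.05309387]
```

Call:
jog_arm(
  targets=[
    [0,0,0.001,0],
    [0,0,0.002,0],
    [0,0,0.003,0],
    [0,0,0.004,0],
    [0,0,0.005,0],
  ],
)

```text
time: 7.63
tool_pos: [0.5107, 0.1599, 0.1272]
tool_rot: [0.0, 0.647, 0.763, 0.0]
contact_force: [0.2, -0.6, -4.3]
gripper_width: 0.26
```

Force still shows only the weight, so the skirt is past the lip top. Carry on down.

Call:
jog_arm(
  targets=[
    [0,0,0.002,0],
    [0,0,0.004,0],
    [0,0,0.006,0],
    [0,0,0.008,0],
    [0,0,0.01,0],
  ],
)

```text
time: 8.05
tool_pos: [0.5106, 0.1599, 0.117]
tool_rot: [-0.0, 0.647, 0.763, -0.0]
contact_force: [-0.4, -0.3, -3.8]
gripper_width: 0.261
```

Call:
jog_arm(
  targets=[
    [0,0,0.001,0],
    [0,0,0.002,0],
    [0,0,0.003,0],
    [0,0,0.004,0],
    [0,0,0.005,0],
  ],
)

```text
time: 8.47
tool_pos: [0.5107, 0.16, 0.1123]
tool_rot: [-0.0, 0.647, 0.763, 0.0]
contact_force: [0.7, -0.2, -3.5]
gripper_width: 0.261
```

Call:
jog_arm(
  targets=[
    [0,0,0.001,0],
    [0,0,0.002,0],
    [0,0,0.003,0],
    [0,0,0.0035,0],
    [0,0,0.0035,0],
  ],
)

```text
time: 8.88
tool_pos: [0.5106, 0.1599, 0.1086]
tool_rot: [-0.0, 0.647, 0.763, -0.0]
contact_force: [0.4, 0.1, -4.1]
gripper_width: 0.258
```

Call:
jog_arm(
  targets=[
    [0,0,0.0005,0],
    [0,0,0.001,0],
    [0,0,0.0015,0],
    [0,0,0.0015,0],
  ],
)

```text
time: 9.22
tool_pos: [0.5108, 0.16, 0.1081]
tool_rot: [0.0, 0.647, 0.763, -0.0]
contact_force: [-4.1, 0.3, 2.2]
gripper_width: 0.264
```

The coupler rests on its seal: TCP z is 0.108 as predicted and the force turned slightly upward. Release, rise, and turn the jaws 90° onto the arms.

Call:
jog_arm(
  targets=[
    [0,0,0,0],
    [0,0,0,0],
    [0,0,0,0],
    [0,0,0,0],
    [0,0,0,0],
  ],
  fingers=1.0,
)

```text
time: 9.63
tool_pos: [0.511, 0.1599, 0.1076]
tool_rot: [0.0, 0.647, 0.763, 0.0]
contact_force: [0.7, 0.3, -0.0]
gripper_width: 0.945
```

Call:
jog_arm(
  targets=[
    [0,0,0,0],
    [0,0,-0.01,0],
    [0,0,-0.03,0],
    [0,0,-0.06,0],
    [0,0,-0.09,0],
  ],
)

```text
time: 10.05
tool_pos: [0.51, 0.1598, 0.198]
tool_rot: [-0.001, 0.647, 0.763, -0.001]
contact_force: [1.5, -0.1, 0.1]
gripper_width: 1.001
```

Call:
jog_arm(
  targets=[
    [0,0,0,-6],
    [0,0,0,-12],
    [0,0,0,-18],
    [0,0,0,-24],
    [0,0,0,-30],
  ],
)

```text
time: 10.47
tool_pos: [0.5109, 0.16, 0.1983]
tool_rot: [0.0, 0.425, 0.905, 0.0]
contact_force: [0.1, 0.1, -0.3]
gripper_width: 0.999
```

Call:
jog_arm(
  targets=[
    [0,0,0,-6],
    [0,0,0,-12],
    [0,0,0,-18],
    [0,0,0,-24],
    [0,0,0,-30],
  ],
)

```text
time: 10.88
tool_pos: [0.5108, 0.16, 0.1982]
tool_rot: [0.0, 0.176, 0.984, 0.0]
contact_force: [0.6, 0.5, 0.7]
gripper_width: 1.0
```

Call:
jog_arm(
  targets=[
    [0,0,0,-6],
    [0,0,0,-12],
    [0,0,0,-18],
    [0,0,0,-24],
    [0,0,0,-30],
  ],
)

```text
time: 11.3
tool_pos: [0.5109, 0.16, 0.1982]
tool_rot: [0.0, -0.084, 0.996, 0.0]
contact_force: [-0.3, -0.9, -0.2]
gripper_width: 1.002
```

Run:
```python
from h import *
rel(.511,.160,.15,189.4)
snap('wrist','w3'); print(proj('w3',[.511,.16,.12]))
```

```text
t 11.3 tcp [510.9 160.  198.2] psi -170.3 tilt [ 0.001  0.    -1.   ] shift mm [-0.1  0.  48.2] turn 0.3 F [-0.3 -0.9 -0.2] w 1.002
[324.22052899 246.89909879]
```

View pics/w3_full.png

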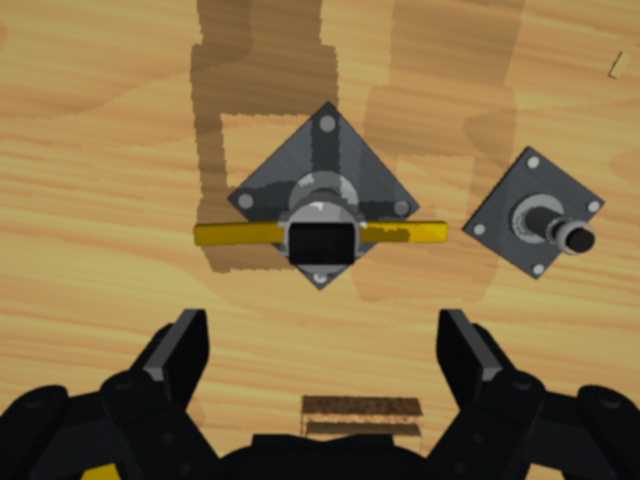

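The wrist view shows the coupler standing upright on the port with the bar at about (322,244). Both arms are open, with tips at (195,234) and (447,231), level with each other. I'll shift by (+1,−1) mm and descend with the fingers straddling the coupler.

Call:
jog_arm(
  targets=[
    [0.001,-0.001,0.02,0],
    [0.001,-0.001,0.05,0],
    [0.001,-0.001,0.08,0],
    [0.001,-0.001,0.095,0],
    [0.001,-0.001,0.1,0],
  ],
)

```text
time: 11.77
tool_pos: [0.5076, 0.1584, 0.0941]
tool_rot: [-0.003, -0.081, 0.997, -0.0]
contact_force: [-0.7, 0.3, -0.6]
gripper_width: 0.999
```

Call:
jog_arm(
  targets=[
    [0,0,0.002,0],
    [0,0,0.004,0],
    [0,0,0.007,0],
    [0,0,0.01,0],
    [0,0,0.013,0],
  ],
)

```text
time: 12.18
tool_pos: [0.5108, 0.1589, 0.0854]
tool_rot: [0.001, -0.082, 0.997, 0.0]
contact_force: [0.7, -0.6, 0.2]
gripper_width: 0.996
```

Call:
jog_arm(
  targets=[
    [0,0,0.002,0],
    [0,0,0.004,0],
    [0,0,0.006,0],
    [0,0,0.008,0],
    [0,0,0.01,0],
  ],
)

```text
time: 12.6
tool_pos: [0.5103, 0.1587, 0.075]
tool_rot: [0.0, -0.082, 0.997, -0.0]
contact_force: [-2.0, -1.7, 6.7]
gripper_width: 0.998
```

Call:
jog_arm(
  targets=[
    [0,0,0.002,0],
    [0,0,0.004,0],
    [0,0,0.006,0],
    [0,0,0.008,0],
    [0,0,0.01,0],
  ],
)

```text
time: 13.02
tool_pos: [0.5107, 0.1589, 0.0662]
tool_rot: [0.001, -0.082, 0.997, -0.0]
contact_force: [-3.8, -0.8, 9.8]
gripper_width: 1.001
```

Call:
jog_arm(
  targets=[
    [0,0,0.0025,0],
    [0,0,0.005,0],
    [0,0,0.0075,0],
    [0,0,0.01,0],
    [0,0,0.012,0],
  ],
)

```text
time: 13.43
tool_pos: [0.5119, 0.1591, 0.0544]
tool_rot: [0.002, -0.082, 0.997, 0.0]
contact_force: [-0.1, -0.6, 8.6]
gripper_width: 1.0
```

Run:
```python
from h import *
rel(.511,.159,.053,189.4)
snap('scene','s3');snap('wrist','w4')
a=cv2.imread('pics/s3_full.png')[190:300,360:500];b=cv2.imread('pics/w4_full.png')
f=lambda i:cv2.resize(i,(400,314),interpolation=cv2.INTER_CUBIC)
cv2.imwrite('pics/m4.png',np.hstack([cv2.convertScaleAbs(f(a),alpha=1.3),f(b)]))
```

```text
t 13.43 tcp [511.9 159.1  54.4] psi -170.6 tilt [ 0.004  0.001 -1.   ] shift mm [0.9 0.  1.4] turn -0.0 F [-0.1 -0.6  8.6] w 1.0
```

View pics/m4.png

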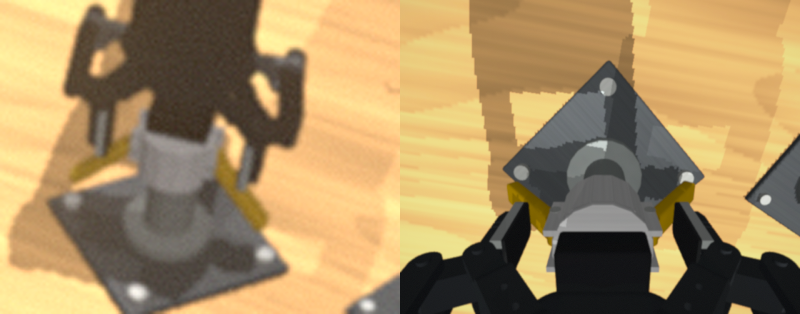

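Both pictures show both arms swung down evenly, about 40° below level, inside the finger tips. The left arm tip is at (75,178) and the right at (262,222) in the scene crop. Now I'll close the fingers in stages.

Call:
jog_arm(
  targets=[
    [0,0,0,0],
    [0,0,0,0],
    [0,0,0,0],
  ],
  fingers=0.9,
)

```text
time: 13.78
tool_pos: [0.5117, 0.159, 0.0539]
tool_rot: [0.002, -0.082, 0.997, 0.0]
contact_force: [-0.8, -0.1, 5.5]
gripper_width: 0.899
```

Call:
jog_arm(
  targets=[
    [0,0,0,0],
    [0,0,0,0],
    [0,0,0,0],
  ],
  fingers=0.8,
)

```text
time: 14.03
tool_pos: [0.5117, 0.159, 0.0539]
tool_rot: [0.002, -0.082, 0.997, 0.0]
contact_force: [1.6, 0.2, 5.8]
gripper_width: 0.8
```

Call:
jog_arm(
  targets=[
    [0,0,0,0],
    [0,0,0,0],
    [0,0,0,0],
    [0,0,0,0],
  ],
  fingers=0.72,
)

```text
time: 14.37
tool_pos: [0.511, 0.1589, 0.0532]
tool_rot: [0.001, -0.082, 0.997, 0.0]
contact_force: [2.4, 0.0, 3.8]
gripper_width: 0.72
```

Call:
jog_arm(
  targets=[
    [0,0,0,0],
    [0,0,0,0],
    [0,0,0,0],
    [0,0,0,0],
    [0,0,0,0],
  ],
  fingers=0.66,
)

```text
time: 14.78
tool_pos: [0.5109, 0.1592, 0.0532]
tool_rot: [0.001, -0.082, 0.997, 0.0]
contact_force: [2.2, 0.8, 5.4]
gripper_width: 0.68
```

Call:
jog_arm(
  targets=[
    [0,0,0,0],
    [0,0,0,0],
    [0,0,0,0],
    [0,0,0,0],
    [0,0,0,0],
  ],
  fingers=0.5,
)

```text
time: 15.2
tool_pos: [0.5109, 0.1592, 0.0532]
tool_rot: [0.001, -0.082, 0.997, 0.0]
contact_force: [1.2, 1.9, 5.5]
gripper_width: 0.684
```

Run:
```python
from h import *
rel(.511,.159,.053,189.4)
snap('scene','s5');snap('wrist','w5')
a=cv2.imread('pics/s5_full.png')[190:300,360:500];b=cv2.imread('pics/w5_full.png')
f=lambda i:cv2.resize(i,(400,314),interpolation=cv2.INTER_CUBIC)
cv2.imwrite('pics/m5.png',np.hstack([cv2.convertScaleAbs(f(a),alpha=1.3),f(b)]))
```

```text
t 15.2 tcp [510.9 159.2  53.2] psi -170.6 tilt [ 0.002  0.001 -1.   ] shift mm [-0.1 -0.2  0.2] turn -0.0 F [1.2 1.9 5.5] w 0.684
```

View pics/m5.png

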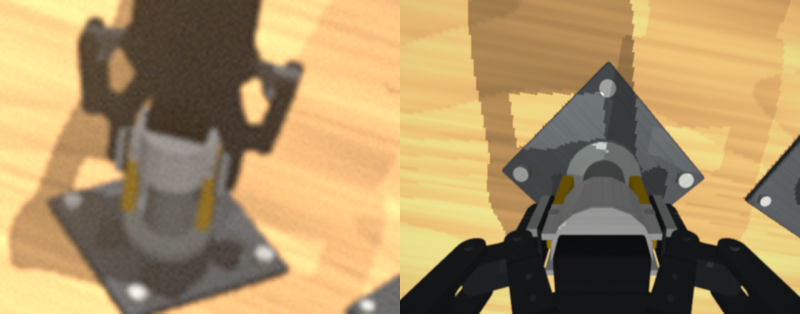

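The opening held at 0.68, which is about 60 mm, against a firm stop. Both arms hang down at (130,185) and (205,205) in the scene crop. Open, rise, and check with nothing touching.

Call:
jog_arm(
  targets=[
    [0,0,0,0],
    [0,0,0,0],
    [0,0,0,0],
    [0,0,0,0],
    [0,0,0,0],
  ],
  fingers=1.0,
)

```text
time: 15.72
tool_pos: [0.5091, 0.1586, 0.0515]
tool_rot: [-0.001, -0.082, 0.997, -0.0]
contact_force: [0.7, -0.1, 0.6]
gripper_width: 1.0
```

Call:
jog_arm(
  targets=[
    [0,0,-0.01,0],
    [0,0,-0.03,0],
    [0,0,-0.06,0],
    [0,0,-0.09,0],
    [0,0,-0.12,0],
  ],
)

```text
time: 16.13
tool_pos: [0.5095, 0.1587, 0.174]
tool_rot: [-0.0, -0.082, 0.997, -0.0]
contact_force: [0.6, 0.0, 0.5]
gripper_width: 1.0
```

Call:
jog_arm(
  targets=[
    [0.02,0,-0.02,0],
    [0.05,0,-0.04,0],
    [0.08,0,-0.06,0],
    [0.1,0,-0.07,0],
    [0.1,0,-0.07,0],
  ],
)

```text
time: 16.55
tool_pos: [0.4102, 0.1425, 0.2465]
tool_rot: [0.003, -0.082, 0.997, 0.0]
contact_force: [0.9, 0.5, 0.3]
gripper_width: 1.001
```

Run:
```python
from h import *
rel(.511,.159,.053,189.4)
snap('scene','s6');snap('wrist','w6');snap('top','t6')
q=proj('w6',[.511,.16,.08]).astype(int);print(q)
a=cv2.imread('pics/s6_full.png')[215:285,380:460];b=cv2.imread('pics/w6_full.png')
u=max(0,min(480,q[0]-80));v=max(0,min(340,q[1]-70));print(u,v)
f=lambda i:cv2.resize(i,None,fx=5,fy=5,interpolation=cv2.INTER_CUBIC)
cv2.imwrite('pics/m6.png',np.hstack([cv2.convertScaleAbs(f(a),alpha=1.3),cv2.resize(b[v:v+140,u:u+160],(400,350),interpolation=cv2.INTER_CUBIC)]))
```

```text
t 16.55 tcp [410.2 142.5 246.5] psi -170.6 tilt [ 0.006  0.001 -1.   ] shift mm [-100.8   -0.3  194.2] turn 0.0 F [0.9 0.5 0.3] w 1.001
[324 321]
244 251
```

View pics/m6.png

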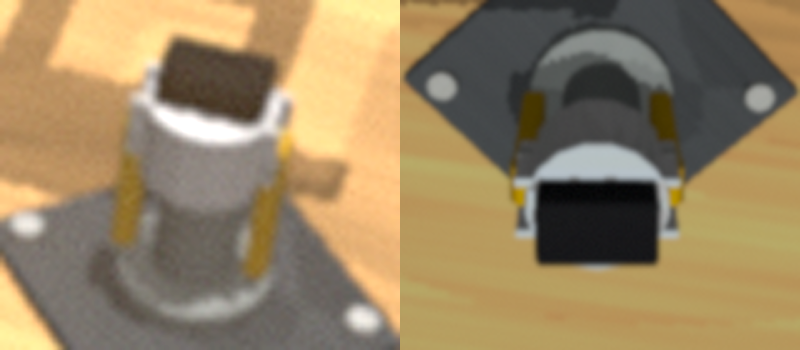

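Run:
```python
from h import *
c=np.array([.5103,.1595]);y=np.array([-.163,.987])
for nm,f,m in (('s','s6',lambda q:(q-[380,215])*5),('w','w6',lambda q:(q-[244,251])*2.5+[400,0])):
  for sg in (1,-1):
    for zp in (.0815,):
      for d in (0,10,20):
        a=np.radians(90-d); r=.025+.059*np.cos(a); z=zp-.059*np.sin(a)
        print(nm,sg,'short',d,m(proj(f,[*(c+sg*y*r),z])).round(0),'pivot',m(proj(f,[*(c+sg*y*.025),zp])).round(0))
# bar top corners at seat .1 vs .096
for g in (.112,.108): print('bar top centre',g,((proj('s6',[*c,g+.008])-[380,215])*5).round(0),((proj('w6',[*c,g+.008])-[244,251])*2.5+[400,0]).round(0))
```

```text
s 1 short 0 [255. 264.] pivot [275. 147.]
s 1 short 10 [282. 269.] pivot [275. 147.]
s 1 short 20 [309. 270.] pivot [275. 147.]
s -1 short 0 [126. 232.] pivot [141. 115.]
s -1 short 10 [101. 224.] pivot [141. 115.]
s -1 short 20 [ 76. 212.] pivot [141. 115.]
w 1 short 0 [661. 101.] pivot [671. 176.]
w 1 short 10 [686. 102.] pivot [671. 176.]
w 1 short 20 [711. 105.] pivot [671. 176.]
w -1 short 0 [538. 101.] pivot [529. 176.]
w -1 short 10 [513. 102.] pivot [529. 176.]
w -1 short 20 [488. 105.] pivot [529. 176.]
bar top centre 0.112 [220.  50.] [601. 239.]
bar top centre 0.108 [218.  58.] [600. 232.]
```

Run:
```python
from h import *
b=cv2.imread('pics/w6_full.png');h=cv2.cvtColor(b,cv2.COLOR_BGR2HSV)
c=np.array([.5103,.1595]);y=np.array([-.163,.987])
for v in range(286,306,3):
  row=[u for u in range(280,370) if 18<h[v,u,0]<32 and h[v,u,1]>180 and v<330]; print(v,row[:1],row[-1:],len(row), [u for u in row if u<324][-1:],[u for u in row if u>324][:1])
def box(sg,d,zp=.0815):
  a=np.radians(90-d);P=[]
  x=np.array([.987,.163])
  for l in (.045,.059):
    for o in (-.0045,.0045):
      for w in (-.007,.007):
        r=.025+l*np.cos(a)+o*np.sin(a);z=zp-l*np.sin(a)+o*np.cos(a)
        P.append(proj('w6',[*(c+sg*y*r+w*x),z]))
  return np.array(P).round(1)
for sg in (1,-1):
  for d in (0,5): p=box(sg,d);print(sg,d,'u',p[:,0].min(),p[:,0].max(),'v',p[:,1].min(),p[:,1].max())
crop('w6',274,271,374,346,8)
```

```text
286 [] [] 0 [] []
289 [294] [350] 13 [300] [345]
292 [293] [351] 15 [300] [345]
295 [293] [351] 15 [300] [345]
298 [292] [352] 17 [300] [345]
301 [292] [352] 15 [299] [346]
304 [292] [353] 12 [297] [348]
1 0 u 343.7 353.8 v 285.2 304.1
1 5 u 348.4 357.9 v 285.2 304.4
-1 0 u 293.8 303.8 v 285.2 304.1
-1 5 u 289.7 299.2 v 285.1 304.3
```

View pics/w6_274_271.png

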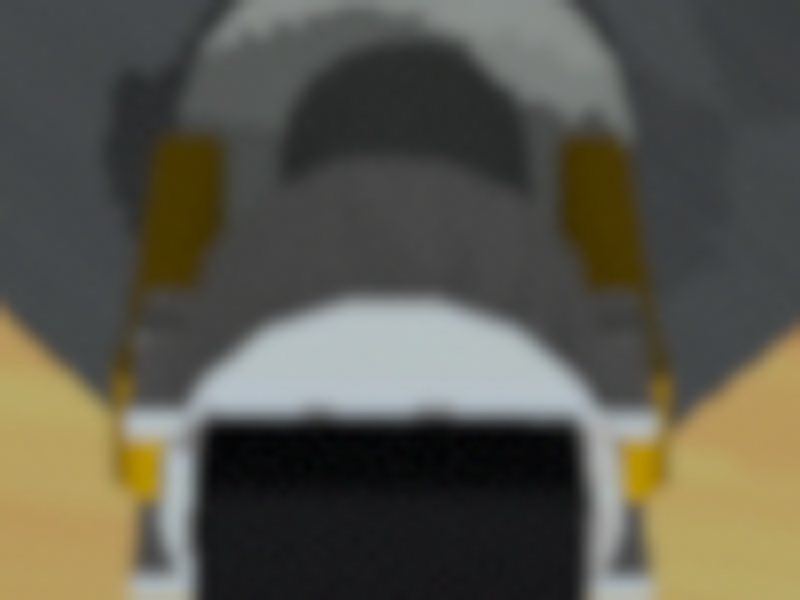

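The enlarged view shows both arms straight down and symmetric about the coupler. At the tips the yellow spans columns 292 to 353; fully home predicts 294 to 354, and 5° short would be 290 to 358. Handing in.

```bash
python3 -c "
from h import *
print(manip.job_done())"
```

```text
the job is handed in; nothing more can be done
None
```

The coupler is on the larger grooved port with both cam arms down at home. I handed the job in at about 17 s of the 58 s allowed.

- **Placing:** I lowered the coupler gently until it rested on the seal, at the predicted height and with only a few newtons of contact. I let go with both arms still open.
- **Locking:** I straddled the coupler with the open fingers and pushed both arms down together, at 10 N or less in the readings. I then closed the fingers in stages until they stopped firmly at about 60 mm over both arms.
- **Arms at home:** after I opened the gripper and backed away, the last wrist picture put both arms within about 1° of fully home and even with each other.
- **Not measured directly:** I inferred the seal draw-down from the arm angle and the firm stop, because the pictures were too coarse to show the last 2 mm. I got no separate force reading on the seal.
- **Disagreement:** the first port estimates from the top and scene cameras differed by about 6 mm in x and 4 mm in y. I used the wrist-camera position, and the coupler went on without catching.
- **Clearances:** the gripper is open, well clear and touching nothing. The path stayed away from the glue bottle, offcut and sanding block; I took no final picture to check them.

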